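# Open the rinse-line gate valve, back it off, start the pump

### The arm

A 6-joint arm with a two-finger parallel gripper is mounted at the origin on the work surface. World frame = base frame: x ahead of the robot, y to its left, z up, the work surface at z = 0. Lengths are in m, angles in rad, forces in N, time in s.
With the tool pointing down it reaches from about 0.3 to 0.775 m from the base axis. Payload 14.6 kg.
Tool frame: the origin (TCP) lies at the very end of the fingers, on their centre line; the grasp point (between the pads) lies 19 mm behind it; z points along the fingers, y is the direction in which the jaws open and shut (so a half turn about z gives the same grasp; the last joint's range is limited). The gripper opens to 94 mm and grips with 3 to 60 N. Pads are 16 mm wide; open, the fingers measure 119 mm over their backs; the gripper's body (75 mm by 177 mm) begins 78 mm behind the grasp point.
Start: joints at [-1.249, 0.3, 1.521, -0, 1.321, -0.067], TCP at [0.208, -0.509, 0.205] pointing down, gripper open.
Joint ranges: [-3.03, 3.03], [-0.79, 2.21], [0.23, 2.52], [-1.04, 4.18], [0, 3.07], [-2.55, 2.55]. Speed limits (rad/s): [2.22, 2.22, 2.57, 3.14, 3.14, 3.14].

### API

Orientations are given as [roll, pitch, yaw] about the fixed x, y, z axes, in that order (R = Rz(yaw) Ry(pitch) Rx(roll)).
In Python, from bench import get_obs, imaging, ctrl gives the robot as it stands. The module is installed in compiled form; this text tells all that it offers.
- The arm moves only by the tool apply_moves, never from a script. Its arguments are lists of equal length, an entry for each row: "rot": the turn, a rotation vector about the tool's x, y, z in rad, a list of three; "xyz": the shift along the tool's x, y, z in m, a list of three; "jaw": the closure in counts, from 0 (fully open) to 255 (shut). A call has 1 to 10 rows; each row shifts and turns the pose as measured when the row begins, along the tool's axes as they then stand; what a row does not reach is not made up. A row lasts 1/12 s, in which the tool goes at most 41.7 mm and 7.16 degrees, less where a joint would pass 70% of its speed; a pose out of reach is approached as far as the arm can. A call with a gripper value outside its range is refused whole. The fingers move at their own pace and stop on an object; "squeeze" is the grip in N (left out, the last holds). Time passes only in rows, so rows that do not move let the fingers close. It gives the time, the measured TCP pose, the force and the opening at its end, in the units of the state.
- get_obs(): the state, without advancing time (a new reading comes with each control period).
- imaging.read_camera(name): name is "side" or "top" or "wrist"; returns a dict with "pixels" (480x640x3 uint8, red, green, blue), "mtx" (3x3 intrinsics, pixels), "rvec" (rotation vector, rad) and "tvec" (3), from world to camera coordinates, as OpenCV has them; the wrist camera has in their place "hand_eye" (4x4, takes a point from camera to tool coordinates, whose origin is the TCP and whose axes are the flange's). Camera axes: x right, y down, z forward; pixel columns grow to the right and rows downward; lengths in m; the calibration is good to about 2 mm. The wrist camera is an equidistant fisheye: a pixel r from the principal point sees the ray r / f radians off the axis. A picture is of the moment at which its call begins: read the wrist's pose just before it. There is no depth.
- ctrl.job_done(): hands the job in, once; it reports no verdict.
The state is a dict: "t": time; "qpos": joint angles; "dq": joint speeds; "effort": joint torques, N m; "tool_pos": TCP position; "orientation": TCP orientation; "wrist_force": force on the tool from outside, world axes, zero at the start; "torque": the same for the moment, N m; "grip_width": finger opening in m.
Only numpy, scipy, OpenCV 4.12 (cv2) and the standard library are available. Lean on these libraries where they do the work, as an engineer would, in place of code of your own. Each camera call takes 0.05 s, during which the arm holds its last target.

### The job

Get the sample rinse line running: crank the gate valve's blue handwheel open (counterclockwise seen from above) until you feel it come up against its stop, then back it off a quarter turn so that it cannot seize. After that flip the bat toggle on the grey pump box over to its other side (the green dot) and let go of everything, leaving the lens cap, the fruit dish and the jar where they stand.

Things in the scene. Friction and masses are not known exactly. Their poses are not given: they have to be found in the camera images.
- valve: Brass gate valve on a 170 x 75 mm steel plate fixed to the bench; origin under its middle, below the wheel's axis. Up to the open stop the wheel turns with an even drag of 2 to 6 N at the grip, and it stays where it is left. Where the stop comes is not known and must be felt; it is hard, yielding a few degrees at most when pushed.
- wheel_centre (a point): Centre of the valve's level blue handwheel, on its upright turning axis, 125 mm above the bench, at mid-thickness of the rim. The rim is a round bar 13 mm thick, 129 mm over all, with three spokes and a 26 mm hub that rises 11 mm above this point. It opens counterclockwise seen from above; how far it is from its open stop differs each time: more than one turn, fewer than three.
- crank_grip (a point): Middle of the upright black crank grip on the wheel's rim: a smooth cylinder 22 mm in diameter, centre line 58 mm from the wheel's axis, from 8 to 60 mm above the wheel centre; this point is 34 mm above it (27.5 mm above the rim's top). It spins freely on its pin, so it can be held while the hand goes round in circles without turning. x axis: outwards from the wheel's axis.
- stem_top (a point): Top of the valve's thin rising steel stem, 10 mm in diameter, which comes up through the wheel's hub on the axis by 5 mm for every turn open (0.8 mm per rad). It stands about 24 to 30 mm above the wheel centre at the start and 37 mm at the open stop: too little per turn to tell the stop or a quarter turn from a measurement.
- toggle_pivot (a point): Pivot of the bat toggle, in the middle of the top of the grey pump box (fixed; 110 x 90 mm, 60 mm high), 64 mm above the bench. Its x axis is level and points from the off side (black dot) to the on side (green dot), each dot 34 mm from the pivot; y is the toggle's hinge axis; z is up. A round steel nut of 22 mm diameter, 5 mm high, stands around the bat's foot.
- toggle_tip (a point): Free end of the aluminium bat toggle, at the centre of its round end of 6 mm radius, 42 mm from the pivot. The bat is 12 mm thick in its upper half. At the start it leans 26 degrees to the off side, so that this point is 18 mm to the off side of the pivot and 38 mm above it.
- toggle (a joint): Angle of the bat toggle in rad: 0 leaning fully to the off side (start), 0.45 upright, 0.9 fully over to the on side. A spring throws it to the nearer end; pushing it over centre takes about 2 to 4 N.
- lens_cap: Black plastic cap like a small cup, 54 mm across, 45 mm high, standing open side up nearer to the robot than the work; origin at the centre of its underside. Bystander.
- dish: Clear flat dish 58 mm across with a cut yellow fruit half on it, 28 mm high over all, standing between valve and pump box; origin at the centre of its underside. Bystander.
- jar: Amber sample jar with white lid, 56 mm across, 75 mm high, standing beyond the work; origin at the centre of its underside. Bystander.
There are look-alikes about, which are no part of the job. Of the things that look like the valve, the smallest one is meant.

How it is judged:
By the outcome, as a careful person would: the job done as asked, in the order asked, and still so for the second after the job is handed in, with the robot touching nothing.
It also fails if it takes over 67 s, if anything falls off the work surface, if the arm or the gripper's body presses on something with over 40 N, if the wrist force passes 120 N, or if a joint passes its speed limit or range.

## Working session

There is one attempt and no reset: what is moved stays moved. The work goes in short steps, Python scripts to look and compute and a tool call to move; the robot and the scene stay as the last step left them, time stands still between calls to the robot, and variables do not carry over. Pictures are saved under pics/ and viewed, and the job is handed in when it is done.

Besides the shell and the picture viewer there is one more tool, called after "Call:" as name(argument=value, ...) on one line, values as JSON. apply_moves: Moves the arm, as the interface text tells. Its arguments: {"type":"object","properties":{"rot":{"type":"array","items":{"type":"array","items":{"type":"number"}}},"xyz":{"type":"array","items":{"type":"array","items":{"type":"number"}}},"jaw":{"type":"array","items":{"type":"number"}},"squeeze":{"type":"number"}},"required":["rot","xyz","jaw"]}

```bash
mkdir -p pics; python3 - <<'E'
from bench import get_obs, imaging
import cv2,numpy as np
o=get_obs()
for k,v in o.items(): print(k,np.round(v,4))
for n in ["side","top","wrist"]:
    d=imaging.read_camera(n)
    cv2.imwrite(f"pics/{n}0.png",d["pixels"][:,:,::-1])
    print(n,{k:np.round(v,4).tolist() for k,v in d.items() if k!="pixels"})
E
```

```text
t 0.0
qpos [-1.2486  0.3004  1.5216 -0.      1.3206 -0.0666]
dq [-0.0003  0.0006  0.0012  0.0002 -0.0003 -0.002 ]
effort [ 1.00000e-04 -5.31807e+01 -3.52739e+01  7.08000e-02  2.44000e-02
 -1.00000e-04]
tool_pos [ 0.2084 -0.5087  0.2049]
orientation [-3.1405e+00 -1.0000e-04  3.8880e-01]
wrist_force [ 0.1288 -0.0101 -0.1536]
torque [-0.0065 -0.0071 -0.0302]
grip_width 0.0942
side {'mtx': [[541.1248, 0.0, 323.4183], [0.0, 541.1248, 241.0989], [0.0, 0.0, 1.0]], 'rvec': [0.7584, -2.5178, 1.2145], 'tvec': [0.4227, 0.2498, 0.8471]}
top {'mtx': [[514.9315, 0.0, 310.263], [0.0, 514.9315, 235.7989], [0.0, 0.0, 1.0]], 'rvec': [2.1267, -2.1705, 0.1484], 'tvec': [-0.0008, 0.5193, 1.0344]}
wrist {'mtx': [[371.6483, 0.0, 323.6093], [0.0, 371.6483, 241.1366], [0.0, 0.0, 1.0]], 'hand_eye': [[0.0004, -0.9589, -0.2839, 0.0843], [1.0, 0.0004, -0.0003, -0.0007], [0.0004, -0.2839, 0.9589, -0.1793], [0.0, 0.0, 0.0, 1.0]]}
```

View pics/side0.png

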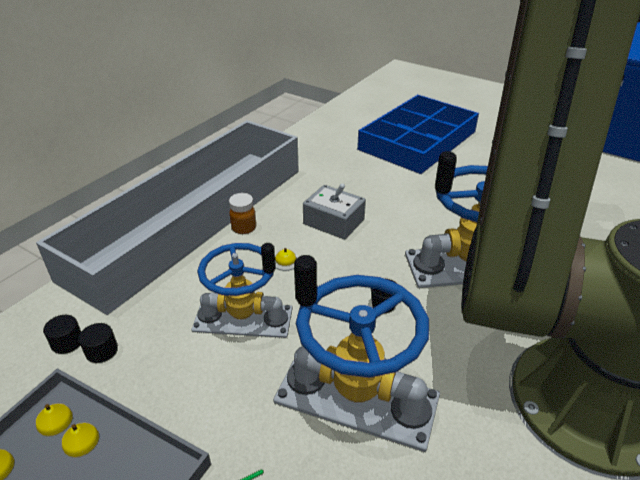

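View pics/top0.png

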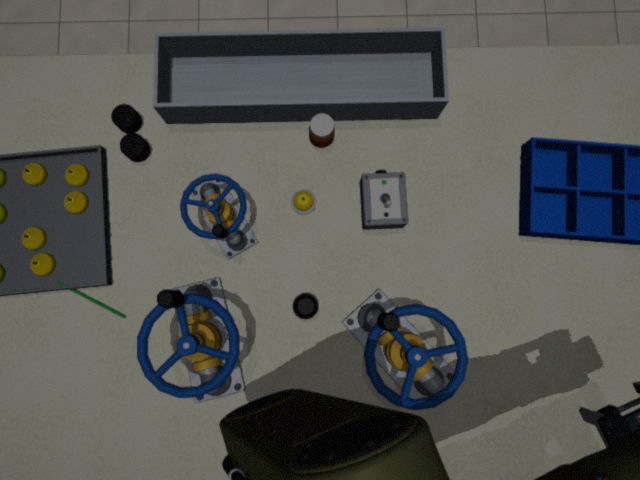

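View pics/wrist0.png

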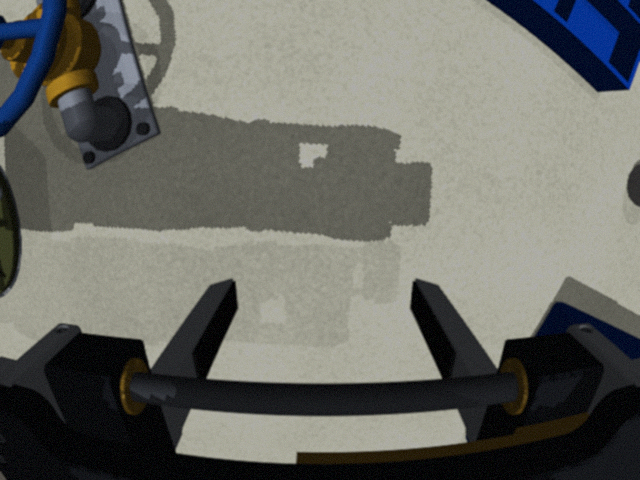

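The smallest valve's wheel is at about (213,206) in the top view, with its grip near (219,231). The pump box is at (385,200) with the green dot on its far (up) side, the dish at (303,202), the lens cap at (306,306) and the jar at (321,130). The two larger valves are look-alikes.

```bash
cat > h.py <<'E'
import numpy as np,cv2
from bench import get_obs, imaging
from scipy.spatial.transform import Rotation as R
def ray(d,uv):
    Rm=cv2.Rodrigues(np.array(d["rvec"],float))[0];t=np.array(d["tvec"],float).reshape(3)
    K=np.array(d["mtx"]);C=-Rm.T@t
    v=Rm.T@(np.linalg.inv(K)@np.array([uv[0],uv[1],1.]));return C,v/np.linalg.norm(v)
def onz(d,uv,z):
    C,v=ray(d,uv);return C+v*(z-C[2])/v[2]
def tri(rs):
    A=sum(np.eye(3)-np.outer(v,v) for C,v in rs);b=sum((np.eye(3)-np.outer(v,v))@C for C,v in rs)
    X=np.linalg.solve(A,b);return X,[np.linalg.norm((np.eye(3)-np.outer(v,v))@(X-C)) for C,v in rs]
def proj(d,X):
    return cv2.projectPoints(np.array([X],float),np.array(d["rvec"],float),np.array(d["tvec"],float),np.array(d["mtx"]),None)[0].ravel()
E
python3 - <<'E'
from h import *
T=imaging.read_camera("top");S=imaging.read_camera("side")
for n,d,(x0,y0,x1,y1) in [("top",T,(170,165,255,250)),("side",S,(185,235,290,300))]:
    im=d["pixels"].astype(int);r,g,b=im[...,0],im[...,1],im[...,2]
    m=((b>r*1.6)&(b>g*1.25)&(b>50)).astype(np.uint8);q=np.zeros_like(m);q[y0:y1,x0:x1]=m[y0:y1,x0:x1]
    c=max(cv2.findContours(q,cv2.RETR_EXTERNAL,cv2.CHAIN_APPROX_NONE)[0],key=len)
    e=cv2.fitEllipse(cv2.convexHull(c));print(n,e,onz(d,e[0],.125))
    P=np.array([onz(d,p[0],.125) for p in cv2.convexHull(c)])
    A=np.c_[2*P[:,:2],np.ones(len(P))];s=np.linalg.lstsq(A,(P[:,:2]**2).sum(1),rcond=None)[0]
    print("circle",s[:2],"rad",np.sqrt(s[2]+s[:2]@s[:2]))
    k=((im.max(2)<45)).astype(np.uint8);N,L,st,ce=cv2.connectedComponentsWithStats(k)
    for i in range(1,N):
        if 30<st[i,4]<3000: print("black",st[i],ce[i].round(1))
for n,d,(x0,y0,x1,y1) in [("top",T,(170,165,260,260)),("top2",T,(340,150,430,240)),("side",S,(190,230,300,340)),("side2",S,(290,170,380,240))]:
    cv2.imwrite(f"pics/c_{n}.png",cv2.resize(d["pixels"][y0:y1,x0:x1,::-1],None,fx=6,fy=6,interpolation=cv2.INTER_CUBIC)[:600,:800])
E
python3 - <<'E'
import cv2,numpy as np
a=[cv2.resize(cv2.imread(f"pics/c_{n}.png"),(400,300) ) for n in ["top","top2","side","side2"]]
E
```

```text
top ((212.91680908203125, 205.98521423339844), (63.910823822021484, 65.71054077148438), 67.36014556884766) [0.5684665  0.17444749 0.125     ]
circle [0.56903348 0.17446688] rad 0.06281110606057762
black [ 112  104   39   58 1287] [130.7 132.9]
black [309 133  25  14 147] [320.4 141.1]
black [ 519  140  121  105 1356] [542.2 203.1]
black [536 141  41  45 641] [564.2 157.5]
black [581 144  43  46 737] [610.8 161.9]
black [100 147  12 138 727] [105.9 215.9]
black [  0 148  98  13 399] [ 47.7 154.1]
black [628 148  12   8  90] [633.4 151.7]
black [  0 169   7  20  51] [  3.8 178.5]
black [360 179  45  50 245] [372.9 215.3]
black [210 184  10   9  47] [215.  187.8]
black [535 187  41  45 516] [565.6 205.3]
black [581 191  43  44 627] [612.9 209.6]
black [628 195  12   5  50] [633.7 196.6]
black [  0 203   8  22  50] [  4.  213.7]
black [217 202   6  14  31] [219.4 208.9]
black [212 224  18  19 193] [220.3 231.6]
black [230 229  17  21 135] [239.5 240.7]
black [  0 264   6  18  52] [  2.5 272.6]
black [188 285  25  14 181] [201.4 290.7]
black [157 290  31  19 445] [171.  298.5]
black [293 
[... 670 characters left out ...]
    ]
circle [0.56862174 0.17017484] rad 0.06428424224532554
black [569   0  27  48 717] [582.6  23. ]
black [552  58  30  69 980] [566.3  91.6]
black [536 136  27  63 831] [548.3 166.8]
black [436 152  20  42 645] [445.1 172.1]
black [ 513  207   32   87 1086] [528.6 249.4]
black [261 243  14  31 335] [267.9 257.8]
black [294 256  23  51 978] [305.3 280.3]
black [414 263  30  11  62] [428.2 270.1]
black [372 289  20  18 210] [378.6 296.4]
black [  44  315   73   48 2201] [ 80.7 338.3]
black [513 358  73 109 364] [536.1 420.5]
black [289 383  35  11  74] [306.1 389.6]
black [391 399  37  29 107] [401.6 417.3]
black [605 402  21  61 356] [614.7 434.3]
black [597 468  18   7  38] [604.7 470.9]
```

View pics/c_top.png

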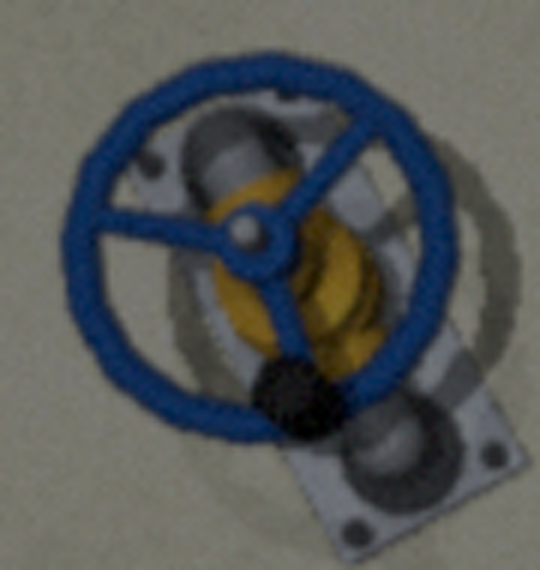

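View pics/c_top2.png

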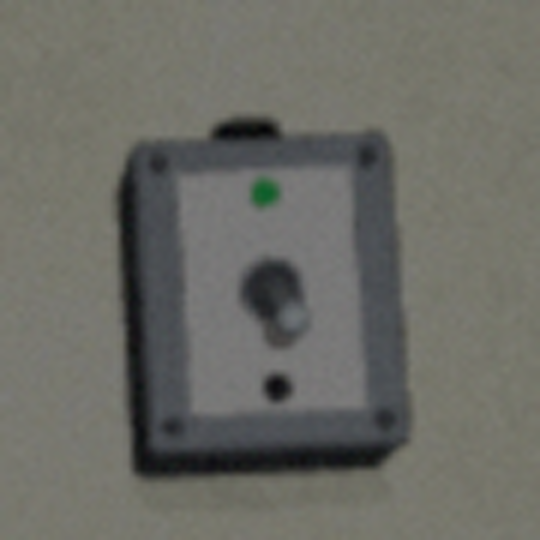

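View pics/c_side.png

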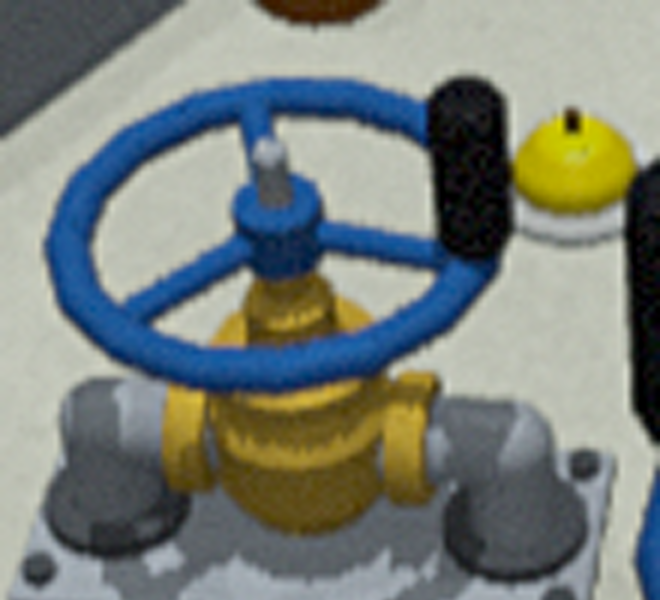

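View pics/c_side2.png

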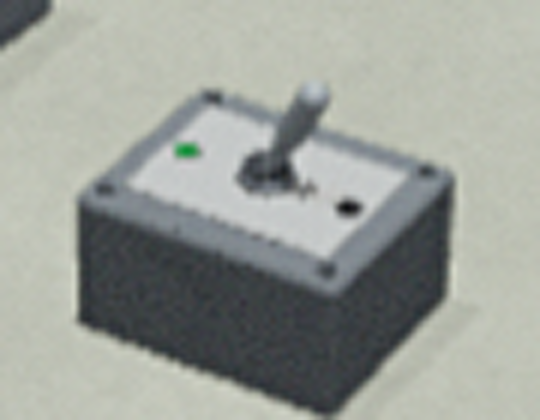

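```bash
python3 - <<'E'
from h import *
T=imaging.read_camera("top");S=imaging.read_camera("side")
g=tri([ray(T,(219.9,231.2)),ray(S,(268.2,257.8))]);print("grip tri",g, onz(T,(219.7,231.3),.18),onz(S,(268,257.8),.159))
gt=onz(T,(384.2,182.2),.06);bt=onz(T,(386.2,214.5),.06)
gs=onz(S,(290+187/6,170+151/6),.06);bs=onz(S,(290+348/6,170+207/6),.06)
print(gt,bt,gs,bs,np.linalg.norm(gt-bt),np.linalg.norm(gs-bs))
m=(gt+bt+gs+bs)/4;dv=(gt-bt+gs-bs);print("pivot",m,"yaw",np.arctan2(dv[1],dv[0]))
print("tip tri",tri([ray(T,(340+292/6,150+318/6)),ray(S,(290+314/6,170+95/6))]))
print("stem",tri([ray(T,(170+245/6,165+228/6)),ray(S,(190+270/6,230+150/6))]))
for n,uv,z in [("cap",(305.5,306),.045),("dish",(303,202),.02),("jar",(321,124),.075)]: print(n,onz(T,uv,z))
for z in (0.02,): print("dish side",onz(S,(286,258),z))
E
```

```text
grip tri (array([0.51281798, 0.15397463, 0.16042069]), [np.float64(0.001089834053269283), np.float64(0.0010898340532691543)]) [0.51060815 0.15143968 0.18      ] [0.51308033 0.15255536 0.159     ]
[ 0.62430758 -0.16607044  0.06      ] [ 0.55662982 -0.16744192  0.06      ] [ 0.62361288 -0.16864039  0.06      ] [ 0.5560434  -0.17075763  0.06      ] 0.06769165280367329 0.06760264186770895
pivot [ 0.59014842 -0.16822759  0.06      ] yaw 0.02578943714253549
tip tri (array([ 0.57056478, -0.16697026,  0.1043061 ]), [np.float64(0.0010131223695201785), np.float64(0.0010131223695200775)])
stem (array([0.56740741, 0.1722693 , 0.15360862]), [np.float64(0.0011314805620775117), np.float64(0.0011314805620773916)])
cap [0.37479001 0.00112079 0.045     ]
dish [0.59450465 0.00258505 0.02      ]
jar [ 0.74648019 -0.03829646  0.075     ]
dish side [0.59044859 0.00826369 0.02      ]
```

Call:
apply_moves(rot=[[0,0,0.0972],[0,0,0.0972],[0,0,0.0972],[0,0,0.0972],[0,0,0],[0,0,0],[0,0,0],[0,0,0],[0,0,0],[0,0,0]], xyz=[[0,0,-0.036],[0,0,-0.036],[0,0,-0.036],[0,0,-0.036],[0.016,-0.033,0],[0.016,-0.033,0],[0.016,-0.033,0],[0.016,-0.033,0],[0.016,-0.033,0],[0.016,-0.033,0]], jaw=[125,125,125,125,125,125,125,125,125,125], squeeze=25)

```text
t: 1.18
tool_pos: [0.3085, -0.3095, 0.3559]
orientation: [-3.14, -0.001, -0.029]
wrist_force: [1.1, -1.5, -0.2]
grip_width: 0.048
```

Call:
apply_moves(rot=[[0,0,-0.03],[0,0,0],[0,0,0],[0,0,0],[0,0,0],[0,0,0],[0,0,0],[0,0,0],[0,0,0],[0,0,0]], xyz=[[0.017,-0.036,0],[0.017,-0.036,0],[0.017,-0.036,0],[0.017,-0.036,0],[0.017,-0.036,0],[0.017,-0.036,0],[0.017,-0.036,0],[0.017,-0.036,0],[0.017,-0.036,0],[0.017,-0.036,0]], jaw=[125,125,125,125,125,125,125,125,125,125])

```text
t: 2.02
tool_pos: [0.4816, 0.0693, 0.3585]
orientation: [3.141, -0.006, 0.001]
wrist_force: [0.3, -1.6, 0.6]
grip_width: 0.048
```

Call:
apply_moves(rot=[[0,0,0],[0,0,0],[0,0,0],[0,0,0],[0,0,0]], xyz=[[0.01,-0.028,-0.0],[0.01,-0.028,0.03],[0.008,-0.022,0.035],[0,0,0.025],[0,0,0]], jaw=[125,125,125,125,125])

```text
t: 2.43
tool_pos: [0.5115, 0.1572, 0.2673]
orientation: [-3.141, -0.008, 0.009]
wrist_force: [-0.5, -0.4, -0.4]
grip_width: 0.0478
```

```bash
cat >> h.py <<'E'
def wproj(d,o,X):
    Rt=R.from_euler('xyz',o["orientation"]).as_matrix();H=np.array(d["hand_eye"])
    p=Rt.T@(np.array(X)-o["tool_pos"]);c=H[:3,:3].T@(p-H[:3,3])
    th=np.arctan2(np.hypot(c[0],c[1]),c[2]);K=np.array(d["mtx"]);s=th/np.hypot(c[0],c[1])
    return K[0,0]*s*c[0]+K[0,2],K[0,0]*s*c[1]+K[1,2]
def wray(d,o,uv):
    K=np.array(d["mtx"]);x=(np.array(uv)-K[:2,2])/K[0,0];th=np.hypot(*x)
    c=np.r_[x/th*np.sin(th),np.cos(th)];H=np.array(d["hand_eye"]);Rt=R.from_euler('xyz',o["orientation"]).as_matrix()
    return Rt@H[:3,3]+o["tool_pos"],Rt@H[:3,:3]@c
E
python3 - <<'E'
from h import *
o=get_obs();d=imaging.read_camera("wrist");im=d["pixels"][:,:,::-1].copy()
print(np.round(o["tool_pos"],4),np.round(o["orientation"],4),np.round(o["qpos"],3))
for X,c in [((.512,.1535,.185),(0,0,255)),((.512,.1535,.133),(0,0,255)),((.568,.1725,.125),(0,255,0)),((.568,.1725,.153),(0,255,255))]:
    p=wproj(d,o,X);cv2.circle(im,(int(p[0]),int(p[1])),2,c,-1);print(p)
cv2.imwrite("pics/w1.png",im)
E
```

```text
[0.5115 0.1572 0.2673] [-3.1411 -0.0083  0.0085] [ 2.300e-01  2.210e-01  1.477e+00 -1.000e-03  1.436e+00  1.793e+00]
(np.float64(330.1966947456791), np.float64(249.78492539004216))
(np.float64(329.24246201774645), np.float64(232.02489355406706))
(np.float64(307.91325496020903), np.float64(166.93278068561935))
(np.float64(306.40563824455916), np.float64(169.75241501549993))
```

View pics/w1.png

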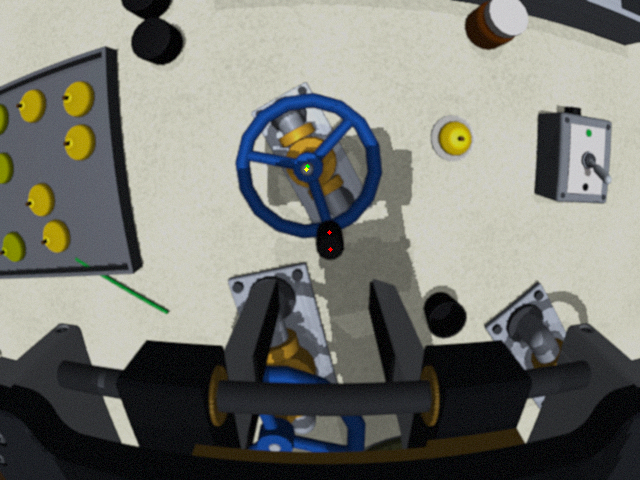

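The overlaid predictions fall on the grip at (330,240) and on the hub at (307,168), so the wheel and grip positions agree with the fixed cameras.

Call:
apply_moves(rot=[[0,0.008,0],[0,0,0],[0,0,0],[0,0,0],[0,0,0]], xyz=[[0.0,0.003,0.03],[0.0,0,0.035],[0,0,0.033],[0,0,0.016],[0,0,0]], jaw=[125,125,125,125,125])

```text
t: 2.9
tool_pos: [0.5186, 0.1523, 0.1635]
orientation: [-3.137, -0.034, 0.005]
wrist_force: [-0.3, -0.8, -0.9]
grip_width: 0.0483
```

Call:
apply_moves(rot=[[0,-0.034,0.005],[0,0,0],[0,0,0]], xyz=[[-0.006,-0.001,0.015],[0,0,0.004],[0,0,0]], jaw=[125,125,125])

```text
t: 3.15
tool_pos: [0.5159, 0.1523, 0.1506]
orientation: [-3.136, -0.007, -0.002]
wrist_force: [-0.1, 0.8, -0.4]
grip_width: 0.048
```

Call:
apply_moves(rot=[[-0.005,-0.007,0],[0,0,0],[0,0,0],[0,0,0],[0,0,0],[0,0,0]], xyz=[[-0.004,-0.001,0.006],[0,0,0],[0,0,0],[0,0,0],[0,0,0],[0,0,0]], jaw=[125,200,230,255,255,255])

```text
t: 3.65
tool_pos: [0.5142, 0.1534, 0.1507]
orientation: [-3.14, -0.009, -0.002]
wrist_force: [0.3, -0.0, -4.3]
grip_width: 0.0214
```

```bash
python3 - <<'E'
from h import *
o=get_obs();d=imaging.read_camera("wrist")
print(np.round(o["tool_pos"],4),np.round(o["orientation"],4),np.round(o["wrist_force"],2),o["grip_width"])
cv2.imwrite("pics/w2.png",d["pixels"][:,:,::-1])
E
```

```text
[0.5142 0.1534 0.1507] [-3.1397e+00 -9.3000e-03 -2.3000e-03] [ 0.31 -0.   -4.28] 0.02143522568902473
```

View pics/w2.png

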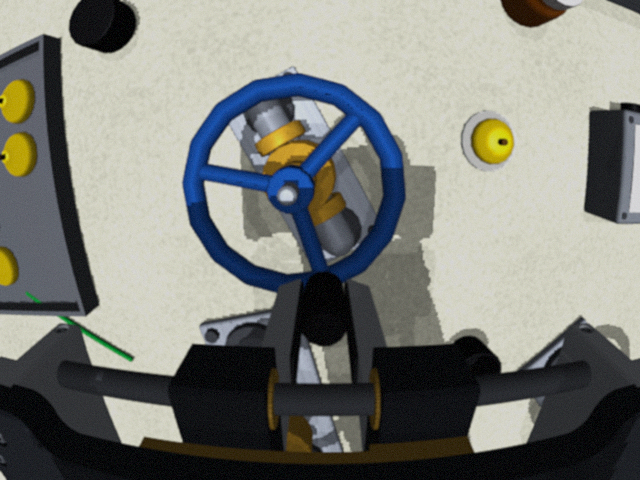

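```bash
cat > circ.py <<'E'
import sys
from h import *
C=np.array([.568,.1725]);r=.058
def ang(p): return np.degrees(np.arctan2(p[1]-C[1],p[0]-C[0]))
o=get_obs();p=o["tool_pos"];a=ang(p);n=int(sys.argv[1]);s=float(sys.argv[2])
print("ang",a%360,"rad",np.hypot(*(p[:2]-C)),"z",p[2],"rpy",np.round(o["orientation"],3),"F",np.round(o["wrist_force"],1))
q=p[:2].copy();out=[]
for i in range(n):
    t=np.radians(a+s*(i+1));w=C+r*np.array([np.cos(t),np.sin(t)]);d=w-q;q=w
    out.append([round(float(d[0]),4),round(float(-d[1]),4),0])
print(out)
E
python3 circ.py 4 12
```

```text
ang 199.55964929626185 rad 0.057121595667520536 z 0.15064829284088052 rpy [-3.14e+00 -9.00e-03 -2.00e-03] F [-0.5 -1.2  0.8]
[[0.0044, 0.0112, 0], [0.0074, 0.0096, 0], [0.0092, 0.0079, 0], [0.0107, 0.0058, 0]]
```

Call:
apply_moves(rot=[[0,0,0],[0,0,0],[0,0,0],[0,0,0]], xyz=[[0.0044,0.0112,0],[0.0074,0.0096,0],[0.0092,0.0079,0],[0.0107,0.0058,0]], jaw=[255,255,255,255])

```text
t: 4.03
tool_pos: [0.5443, 0.1189, 0.1506]
orientation: [-3.139, -0.004, 0.001]
wrist_force: [-2.2, 5.2, 0.2]
grip_width: 0.0214
```

```bash
python3 circ.py 10 15
```

```text
ang 246.16701460931276 rad 0.05860048279949667 z 0.15064315539303796 rpy [-3.139e+00 -4.000e-03  1.000e-03] F [-2.2  5.2  0.2]
[[0.0148, 0.0037, 0], [0.0151, 0.0004, 0], [0.0147, -0.0036, 0], [0.0133, -0.0073, 0], [0.011, -0.0105, 0], [0.0079, -0.0129, 0], [0.0043, -0.0145, 0], [0.0004, -0.0151, 0], [-0.0036, -0.0147, 0], [-0.0073, -0.0133, 0]]
```

Call:
apply_moves(rot=[[0,0,0],[0,0,0],[0,0,0],[0,0,0],[0,0,0],[0,0,0],[0,0,0],[0,0,0],[0,0,0],[0,0,0]], xyz=[[0.0148,0.0037,0],[0.0151,0.0004,0],[0.0147,-0.0036,0],[0.0133,-0.0073,0],[0.011,-0.0105,0],[0.0079,-0.0129,0],[0.0043,-0.0145,0],[0.0004,-0.0151,0],[-0.0036,-0.0147,0],[-0.0073,-0.0133,0]], jaw=[255,255,255,255,255,255,255,255,255,255])

```text
t: 4.87
tool_pos: [0.6176, 0.2036, 0.1506]
orientation: [-3.14, 0.014, -0.006]
wrist_force: [-2.3, -6.4, -0.1]
grip_width: 0.0214
```

```bash
python3 circ.py 10 15
```

```text
ang 32.06843264803869 rad 0.05849916176426811 z 0.15062005943977785 rpy [-3.14   0.014 -0.006] F [-2.3 -6.4 -0.1]
[[-0.0101, -0.0114, 0], [-0.0123, -0.0088, 0], [-0.0142, -0.0053, 0], [-0.0151, -0.0014, 0], [-0.0149, 0.0025, 0], [-0.0138, 0.0063, 0], [-0.0117, 0.0096, 0], [-0.0088, 0.0123, 0], [-0.0053, 0.0142, 0], [-0.0014, 0.0151, 0]]
```

Call:
apply_moves(rot=[[0,0.01,0],[0,0,0],[0,0,0],[0,0,0],[0,0,0],[0,0,0],[0,0,0],[0,0,0],[0,0,0],[0,0,0]], xyz=[[-0.0101,-0.0114,0],[-0.0123,-0.0088,0],[-0.0142,-0.0053,0],[-0.0151,-0.0014,0],[-0.0149,0.0025,0],[-0.0138,0.0063,0],[-0.0117,0.0096,0],[-0.0088,0.0123,0],[-0.0053,0.0142,0],[-0.0014,0.0151,0]], jaw=[255,255,255,255,255,255,255,255,255,255])

```text
t: 5.7
tool_pos: [0.5111, 0.1697, 0.1507]
orientation: [3.141, -0.011, -0.005]
wrist_force: [10.5, 4.4, -4.5]
grip_width: 0.0212
```

```bash
python3 circ.py 10 10
```

```text
ang 182.7693648816747 rad 0.056989962983943744 z 0.15069427408511524 rpy [ 3.141 -0.011 -0.005] F [10.5  4.4 -4.5]
[[0.0004, 0.0101, 0], [0.0031, 0.0096, 0], [0.0047, 0.0089, 0], [0.0062, 0.008, 0], [0.0075, 0.0068, 0], [0.0086, 0.0054, 0], [0.0094, 0.0038, 0], [0.0099, 0.0021, 0], [0.0101, 0.0004, 0], [0.01, -0.0014, 0]]
```

Call:
apply_moves(rot=[[0,0,0],[0,0,0],[0,0,0],[0,0,0],[0,0,0],[0,0,0]], xyz=[[0.0004,0.0101,0],[0.0031,0.0096,0],[0.0047,0.0089,0],[0.0062,0.008,0],[0.0075,0.0068,0],[0.0086,0.0054,0]], jaw=[255,255,255,255,255,255])

```text
t: 6.2
tool_pos: [0.5437, 0.1191, 0.1507]
orientation: [-3.135, -0.015, -0.005]
wrist_force: [1.2, 11.7, -2.3]
grip_width: 0.0214
```

```bash
python3 circ.py 6 10
```

```text
ang 245.51814951728488 rad 0.058692480289295045 z 0.15066876237533758 rpy [-3.135 -0.015 -0.005] F [ 1.2 11.7 -2.3]
[[0.0098, 0.0027, 0], [0.01, 0.0017, 0], [0.0101, -0.0001, 0], [0.0099, -0.0018, 0], [0.0095, -0.0035, 0], [0.0087, -0.0051, 0]]
```

Call:
apply_moves(rot=[[0,-0.01,0],[0,0,0],[0,0,0],[0,0,0],[0,0,0],[0,0,0]], xyz=[[0.0098,0.0027,0],[0.01,0.0017,0],[0.0101,-0.0001,0],[0.0099,-0.0018,0],[0.0095,-0.0035,0],[0.0087,-0.0051,0]], jaw=[255,255,255,255,255,255])

```text
t: 6.7
tool_pos: [0.6035, 0.1242, 0.1506]
orientation: [-3.131, 0.005, -0.006]
wrist_force: [-9.1, 7.1, 3.7]
grip_width: 0.0212
```

```bash
python3 circ.py 6 10
```

```text
ang 306.2845252374924 rad 0.05996601167998936 z 0.15056360830517812 rpy [-3.131  0.005 -0.006] F [-9.1  7.1  3.7]
[[0.0064, -0.0083, 0], [0.0063, -0.0079, 0], [0.0049, -0.0089, 0], [0.0032, -0.0096, 0], [0.0015, -0.01, 0], [-0.0002, -0.0101, 0]]
```

Call:
apply_moves(rot=[[0,0,0],[0,0,0],[0,0,0],[0,0,0],[0,0,0],[0,0,0]], xyz=[[0.0064,-0.0083,0],[0.0063,-0.0079,0],[0.0049,-0.0089,0],[0.0032,-0.0096,0],[0.0015,-0.01,0],[-0.0002,-0.0101,0]], jaw=[255,255,255,255,255,255])

```text
t: 7.2
tool_pos: [0.6272, 0.1761, 0.1506]
orientation: [-3.138, 0.015, -0.008]
wrist_force: [-6.8, -4.5, 3.1]
grip_width: 0.0214
```

```bash
python3 circ.py 6 10
```

```text
ang 3.4362400748417006 rad 0.05933904991484741 z 0.15056364841147618 rpy [-3.138  0.015 -0.008] F [-6.8 -4.5  3.1]
[[-0.0028, -0.0099, 0], [-0.0032, -0.0096, 0], [-0.0048, -0.0089, 0], [-0.0063, -0.0079, 0], [-0.0076, -0.0067, 0], [-0.0086, -0.0053, 0]]
```

Call:
apply_moves(rot=[[0,0.01,0],[0,0,0],[0,0,0],[0,0,0],[0,0,0],[0,0,0]], xyz=[[-0.0028,-0.0099,0],[-0.0032,-0.0096,0],[-0.0048,-0.0089,0],[-0.0063,-0.0079,0],[-0.0076,-0.0067,0],[-0.0086,-0.0053,0]], jaw=[255,255,255,255,255,255])

```text
t: 7.7
tool_pos: [0.5958, 0.2055, 0.1498]
orientation: [3.108, 0.01, -0.02]
wrist_force: [-0.6, 0.8, 0.7]
grip_width: 0.011
```

```bash
python3 circ.py 6 10
```

```text
ang 49.924162383335776 rad 0.04317481218050297 z 0.14984678359169332 rpy [ 3.108  0.01  -0.02 ] F [-0.6  0.8  0.7]
[[0.0013, -0.0172, 0], [-0.0092, -0.0043, 0], [-0.0098, -0.0026, 0], [-0.0101, -0.0009, 0], [-0.0101, 0.0009, 0], [-0.0098, 0.0026, 0]]
```

```bash
python3 - <<'E'
from h import *
for n in ["wrist","top","side"]:
    d=imaging.read_camera(n);im=d["pixels"][:,:,::-1]
    if n=="top": im=cv2.resize(im[140:280,140:330],None,fx=4,fy=4)
    if n=="side": im=cv2.resize(im[210:350,170:320],None,fx=4,fy=4)
    cv2.imwrite(f"pics/{n}3.png",im)
E
```

```text
(no output)
```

View pics/wrist3.png

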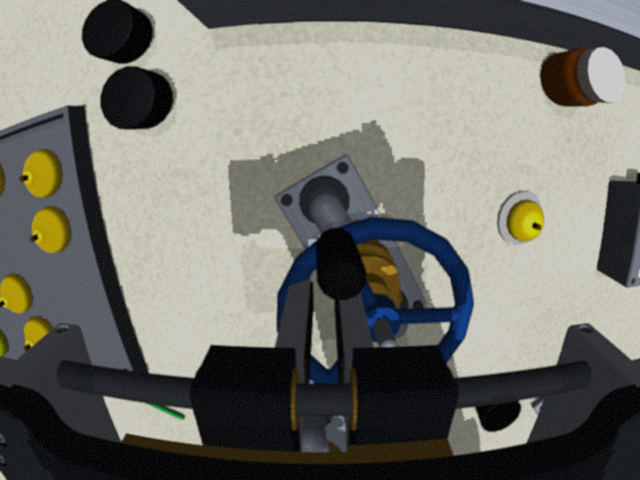

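View pics/side3.png

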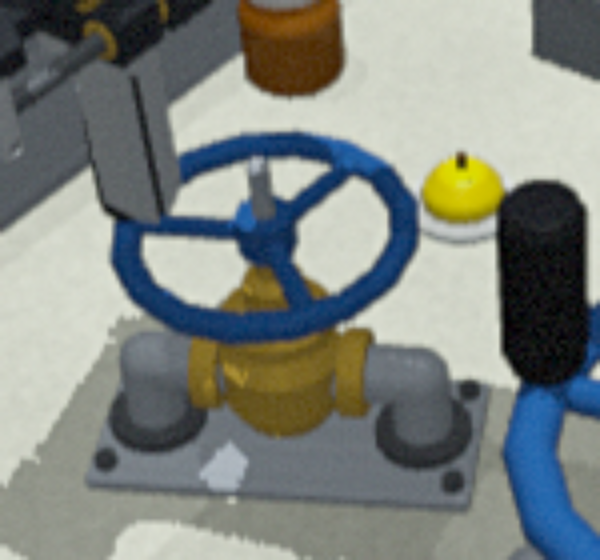

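```bash
python3 - <<'E'
from h import *
o=get_obs();d=imaging.read_camera("wrist")
for z,uv in [(.185,(343,280)),(.185,(344,276)),(.133,(338,247))]:
    C,v=wray(d,o,uv);X=C+v*(z-C[2])/v[2];print(X,np.hypot(X[0]-.568,X[1]-.1725),np.degrees(np.arctan2(X[1]-.1725,X[0]-.568)))
for a in range(20,70,5):
    X=np.array([.568+.058*np.cos(np.radians(a)),.1725+.058*np.sin(np.radians(a))])
    print(a,np.round(wproj(d,o,[*X,.185]),0),np.round(wproj(d,o,[*X,.133]),0))
E
```

```text
[0.62051382 0.20216395 0.185     ] 0.06031294649913036 29.4611913313621
[0.62232327 0.20174786 0.185     ] 0.06169647062566716 28.298197008226875
[0.61837914 0.20093217 0.133     ] 0.05784847565489151 29.43881799519145
20 [366. 275.] [353. 240.]
25 [355. 280.] [345. 243.]
30 [345. 285.] [337. 247.]
35 [335. 291.] [329. 252.]
40 [325. 298.] [322. 258.]
45 [317. 305.] [316. 263.]
50 [309. 313.] [310. 270.]
55 [302. 321.] [305. 276.]
60 [297. 329.] [300. 283.]
65 [292. 338.] [296. 291.]
```

View pics/top3.png

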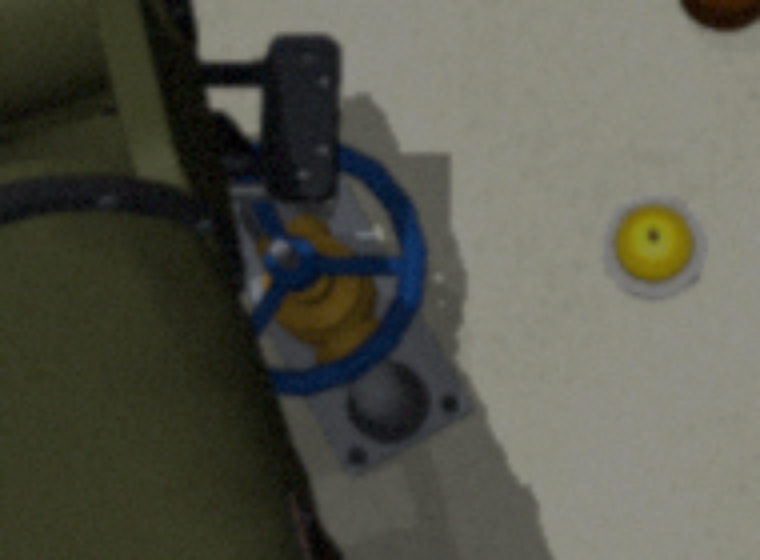

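The grip slipped out just ahead of the fingers. It sits near 30° on the wheel, at (343,280) in the wrist view. It may have met the stop there, so I'll regrasp with the jaws set along the tangent.

Call:
apply_moves(rot=[[0,0,0],[0.03,0,-0.04],[0,0,-0.12],[0,0,-0.12],[0,0,-0.12],[0,0,-0.12],[0,0,-0.08],[0,0,0]], xyz=[[0,0,-0.02],[0,0,-0.025],[0,0,-0.01],[0,0,0],[0,0,0],[0,0,0],[0,0,0],[0,0,0]], jaw=[255,255,150,125,125,125,125,125], squeeze=40)

```text
t: 8.57
tool_pos: [0.5994, 0.2128, 0.2079]
orientation: [-3.132, -0.0, 0.613]
wrist_force: [0.7, -0.8, -0.3]
grip_width: 0.0371
```

```bash
cat > go.py <<'E'
import sys
from h import *
o=get_obs();t=np.array([float(a) for a in sys.argv[1:4]]);rpy=[np.pi,0,float(sys.argv[4])]
Rt=R.from_euler('xyz',o["orientation"])
print(np.round(o["tool_pos"],4),np.round(o["orientation"],3),"F",np.round(o["wrist_force"],1),"q6",round(o["qpos"][5],2))
print("shift",np.round(Rt.inv().apply(t-o["tool_pos"]),4),"rot",np.round((Rt.inv()*R.from_euler('xyz',rpy)).as_rotvec(),3))
E
python3 go.py .619 .2015 .148 .58; python3 - <<'E'
from h import *
o=get_obs();d=imaging.read_camera("wrist");im=d["pixels"][:,:,::-1].copy()
for a in (20,30,40):
  for z in (.185,.133):
    p=wproj(d,o,[.5685+.058*np.cos(np.radians(a)),.1725+.058*np.sin(np.radians(a)),z]);print(a,z,np.round(p))
cv2.imwrite("pics/w4.png",im)
E
```

```text
[0.5994 0.2128 0.2079] [-3.132 -0.     0.613] F [ 0.7 -0.8 -0.3] q6 1.24
shift [0.0095 0.0211 0.0597] rot [-0.009 -0.     0.033]
20 0.185 [377. 269.]
20 0.133 [368. 244.]
30 0.185 [360. 266.]
30 0.133 [354. 241.]
40 0.185 [342. 266.]
40 0.133 [340. 241.]
```

View pics/w4.png

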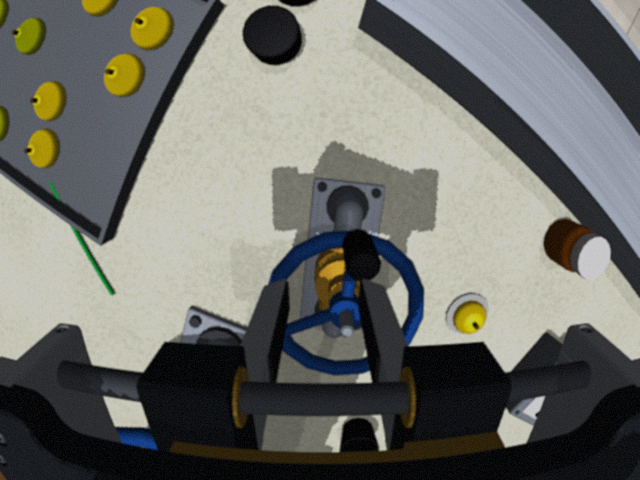

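The grip stands at (361,255), which is about 30°. It is now free, so I'll regrasp it.

Call:
apply_moves(rot=[[-0.009,0,0.03],[0,0,0],[0,0,0],[0,0,0],[0,0,0]], xyz=[[0.0095,0.0211,0],[0,0,0],[0,0,0.02],[0,0,0.015],[0,0,0]], jaw=[125,125,125,125,125])

```text
t: 9.03
tool_pos: [0.6208, 0.2018, 0.1721]
orientation: [-3.141, -0.003, 0.562]
wrist_force: [-0.3, -0.5, -0.6]
grip_width: 0.0477
```

```bash
python3 go.py .619 .2015 .148 .58
```

```text
[0.6208 0.2018 0.1721] [-3.141e+00 -3.000e-03  5.620e-01] F [-0.3 -0.5 -0.6] q6 1.27
shift [-0.0017 -0.0007  0.0241] rot [-0.    -0.003 -0.018]
```

Call:
apply_moves(rot=[[0,0,0],[0,0,0],[0,0,0],[0,0,0],[0,0,0],[0,0,0],[0,0,0]], xyz=[[-0.0017,-0.0007,0.015],[0,0,0.008],[0,0,0],[0,0,0],[0,0,0],[0,0,0],[0,0,0]], jaw=[125,125,180,255,255,255,255])

```text
t: 9.62
tool_pos: [0.6208, 0.1999, 0.1514]
orientation: [3.137, -0.005, 0.554]
wrist_force: [5.0, -4.0, -9.9]
grip_width: 0.0214
```

```bash
cat > tan.py <<'E'
from h import *
C=np.array([.5685,.1725]);o=get_obs();p=o["tool_pos"][:2]-C;a=np.arctan2(p[1],p[0]);t=np.array([-np.sin(a),np.cos(a)])
F=o["wrist_force"];Rt=R.from_euler('xyz',o["orientation"])
print("t",o["t"],"ang",np.degrees(a)%360,"r",np.hypot(*p),"z",o["tool_pos"][2],"rpy",np.round(o["orientation"],3),"Ft",F[:2]@t,"Fr",F[:2]@p/np.hypot(*p),"Fz",F[2],"w",o["grip_width"],"Mz",o["torque"])
print("ccw 1mm in tool",np.round(Rt.inv().apply([*t,0]),3))
E
python3 tan.py
```

```text
t 9.6167 ang 27.67084133599562 r 0.05903911696068904 z 0.1513880215169496 rpy [ 3.137 -0.005  0.554] Ft -5.86442371593362 Fr 2.529351379109576 Fz -9.859680319913954 w 0.021361128007001857 Mz [-0.51753941 -0.75674073  0.01107307]
ccw 1mm in tool [ 0.071 -0.997 -0.004]
```

Call:
apply_moves(rot=[[0,0,0],[0,0,0],[0,0,0]], xyz=[[0,-0.003,0],[0,-0.003,0],[0,-0.003,0]], jaw=[255,255,255])

```text
t: 9.87
tool_pos: [0.6206, 0.2001, 0.1514]
orientation: [3.124, -0.007, 0.549]
wrist_force: [12.3, -14.2, -7.7]
grip_width: 0.021
```

```bash
python3 tan.py
```

```text
t 9.8667 ang 27.94067639001625 r 0.059008538177918395 z 0.15136637213800735 rpy [ 3.124 -0.007  0.549] Ft -18.347137301902833 Fr 4.227195649159652 Fz -7.723703132979764 w 0.021007215083143023 Mz [-2.25834894 -2.06693993  0.06303747]
ccw 1mm in tool [ 0.061 -0.998 -0.017]
```

Call:
apply_moves(rot=[[0,0,0],[0,0,0]], xyz=[[0,-0.005,0],[0,-0.005,0]], jaw=[255,255])

```text
t: 10.03
tool_pos: [0.6204, 0.2004, 0.1513]
orientation: [3.109, -0.009, 0.543]
wrist_force: [22.4, -25.7, -9.8]
grip_width: 0.0209
```

```bash
python3 tan.py
```

```text
t 10.0333 ang 28.238268096748605 r 0.05893410331388745 z 0.15134473035718116 rpy [ 3.109 -0.009  0.543] Ft -33.25176183673593 Fr 7.5842736365296135 Fz -9.810324724293196 w 0.020922446433222292 Mz [-4.34845126 -3.58219435  0.07640027]
ccw 1mm in tool [ 0.05  -0.998 -0.032]
```

The stop is confirmed at about 28°: a 33 N push moved the grip only 0.3°, while the normal drag is 2 to 6 N. Next I'll back off 90° clockwise, to about 298°.

```bash
cat > arc.py <<'E'
import sys
from h import *
C=np.array([.5685,.1725]);r=.0585;n=int(sys.argv[1]);s=float(sys.argv[2])
o=get_obs();q=o["tool_pos"][:2].copy();a=np.degrees(np.arctan2(*(q-C)[::-1]));y=o["orientation"][2]
Rt=R.from_euler('xyz',[np.pi,0,y]);out=[]
for i in range(n):
    t=np.radians(a+s*(i+1));w=C+r*np.array([np.cos(t),np.sin(t)]);out.append(np.round(Rt.inv().apply([*(w-q),0]),4).tolist());q=w
print(out)
E
python3 arc.py 9 -9
```

```text
[[-0.0016, 0.0091, 0.0], [-0.0026, 0.0088, 0.0], [-0.0039, 0.0083, 0.0], [-0.0052, 0.0076, 0.0], [-0.0063, 0.0067, 0.0], [-0.0073, 0.0056, 0.0], [-0.0081, 0.0044, 0.0], [-0.0086, 0.0031, 0.0], [-0.009, 0.0017, 0.0]]
```

Call:
apply_moves(rot=[[0.02,0,0],[0.01,0,0],[0,0,0],[0,0,0],[0,0,0],[0,0,0],[0,0,0],[0,0,0]], xyz=[[-0.0016,0.0091,0],[-0.0026,0.0088,0],[-0.0039,0.0083,0],[-0.0052,0.0076,0],[-0.0063,0.0067,0],[-0.0073,0.0056,0],[-0.0081,0.0044,0],[-0.0086,0.0031,0]], jaw=[255,255,255,255,255,255,255,255])

```text
t: 10.7
tool_pos: [0.6095, 0.1298, 0.1515]
orientation: [-3.141, -0.011, 0.543]
wrist_force: [-5.0, 10.0, -2.4]
grip_width: 0.021
```

```bash
python3 tan.py; python3 arc.py 4 -7
```

```text
t 10.7 ang 313.89370982478914 r 0.05918499921233074 z 0.15150037786160675 rpy [-3.141 -0.011  0.543] Ft 3.296970856428738 Fr -10.64253378614454 Fz -2.424595717579293 w 0.02101162081709856 Mz [1.76072384 0.840219   0.05173076]
ccw 1mm in tool [ 0.975 -0.221  0.011]
[[-0.0072, 0.0005, 0.0], [-0.0071, 0.0003, 0.0], [-0.0071, -0.0006, -0.0], [-0.007, -0.0015, -0.0]]
```

Call:
apply_moves(rot=[[0,0,0],[0,0,0],[0,0,0],[0,0,0]], xyz=[[-0.0072,0.0005,0],[-0.0071,0.0003,0],[-0.0015,0,0],[0,0,0]], jaw=[255,255,255,255])

```text
t: 11.03
tool_pos: [0.5929, 0.1191, 0.1516]
orientation: [-3.14, -0.011, 0.543]
wrist_force: [0.4, 4.4, -7.7]
grip_width: 0.021
```

```bash
python3 tan.py; python3 - <<'E'
from h import *
o=get_obs();d=imaging.read_camera("wrist");cv2.imwrite("pics/w5.png",d["pixels"][:,:,::-1])
E
```

```text
t 11.0333 ang 294.5924176542941 r 0.05870298378383367 z 0.1515850361447037 rpy [-3.14  -0.011  0.543] Ft 2.14967809452246 Fr -3.8523576917755573 Fz -7.670925220661202 w 0.021001645360465983 Mz [ 0.38542414 -0.25166669 -0.0084406 ]
ccw 1mm in tool [0.993 0.114 0.011]
```

View pics/w5.png

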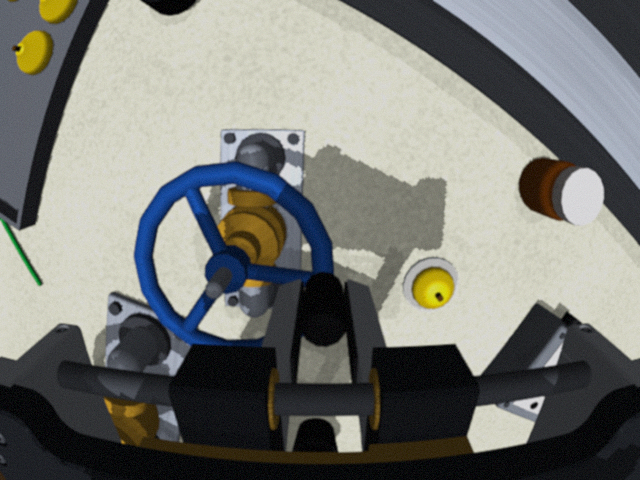

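Call:
apply_moves(rot=[[0,0,0],[0,0,0]], xyz=[[0.0035,0.0005,0],[0,0,0]], jaw=[255,255])

```text
t: 11.25
tool_pos: [0.5954, 0.1203, 0.1515]
orientation: [-3.14, -0.009, 0.543]
wrist_force: [1.0, 4.2, -5.6]
grip_width: 0.021
```

```bash
python3 tan.py
```

```text
t 11.25 ang 297.27658876429285 r 0.05875724566300379 z 0.1515342595188091 rpy [-3.14  -0.009  0.543] Ft 2.8281988240921168 Fr -3.22518992282441 Fz -5.5711803215678355 w 0.021016321569494074 Mz [ 0.47769757 -0.20531748  0.01918417]
ccw 1mm in tool [0.998 0.067 0.009]
```

Call:
apply_moves(rot=[[0,0,0],[0,0,0],[0,0,0],[0,0,0],[0,0,0],[0,0,0],[0,0,0],[0,0,0],[0,0,0],[0,0,0]], xyz=[[0,0,0],[0,0,0],[0,0,0],[0,0,0],[0,0,-0.015],[0,0,-0.025],[0,0,-0.03],[0,0,-0.03],[0,0,-0.03],[0,0,0]], jaw=[140,140,140,140,140,140,140,140,140,140])

```text
t: 12.08
tool_pos: [0.5953, 0.1173, 0.2893]
orientation: [3.138, -0.012, 0.542]
wrist_force: [0.6, 0.5, -0.3]
grip_width: 0.0422
```

```bash
python3 - <<'E'
from h import *
o=get_obs();print(np.round(o["tool_pos"],4),np.round(o["orientation"],3),np.round(o["wrist_force"],1))
d=imaging.read_camera("wrist");cv2.imwrite("pics/w6.png",d["pixels"][:,:,::-1])
for a in (288,293,298,303,308):
    print(a,[np.round(wproj(d,o,[.5685+.058*np.cos(np.radians(a)),.1725+.058*np.sin(np.radians(a)),z])) for z in (.185,.133)])
d=imaging.read_camera("side");cv2.imwrite("pics/s6.png",cv2.resize(d["pixels"][150:350,170:400,::-1],None,fx=3,fy=3))
E
```

```text
[0.5953 0.1173 0.2893] [ 3.138 -0.012  0.542] [ 0.6  0.5 -0.3]
288 [array([318., 252.]), array([319., 236.])]
293 [array([319., 246.]), array([320., 230.])]
298 [array([320., 240.]), array([320., 225.])]
303 [array([320., 234.]), array([320., 220.])]
308 [array([319., 228.]), array([320., 214.])]
```

View pics/w6.png

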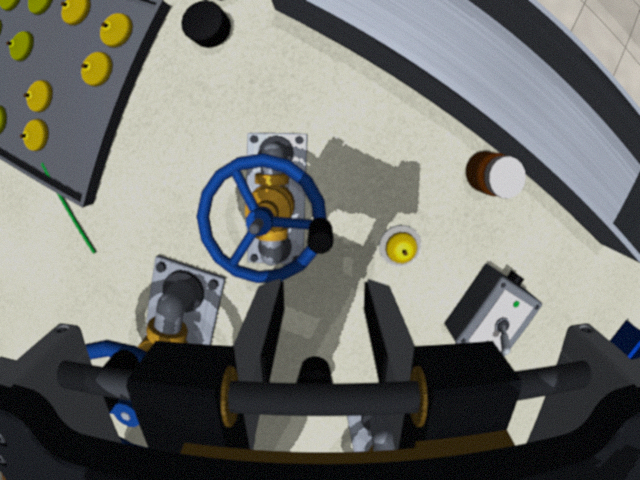

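View pics/s6.png

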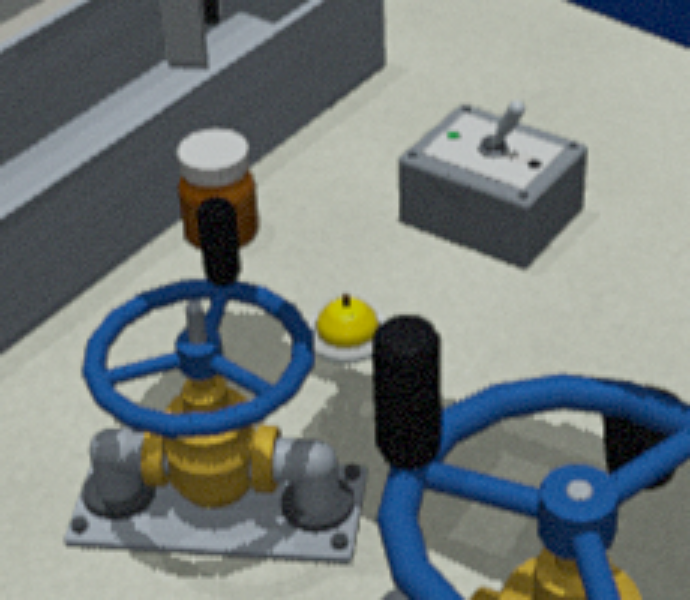

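The grip is at (320,236), which is 296–298° on the overlay and so about a quarter turn back from the stop. The toggle still leans to the black dot, and the dish and jar are undisturbed. Next is the toggle.

Call:
apply_moves(rot=[[0,0,0.1],[0,0,0.1],[0,0,0.1],[0,0,0.1],[0,0,0.1],[0,0,0],[0,0,0],[0,0,0],[0,0,0],[0,0,0]], xyz=[[0,0,0],[0,0,0],[0,0,0],[0,0,0],[0,0,0],[-0.008,0.036,0],[-0.008,0.036,0],[-0.008,0.036,0],[-0.008,0.036,0],[-0.008,0.036,0]], jaw=[255,255,255,255,255,255,255,255,255,255])

```text
t: 13.02
tool_pos: [0.5532, -0.0647, 0.2669]
orientation: [-3.14, 0.016, 0.022]
wrist_force: [0.8, -0.8, 0.7]
grip_width: 0.0004
```

```bash
python3 go.py .532 -.169 .20 .026
```

```text
[ 0.5532 -0.0647  0.2669] [-3.14   0.016  0.022] F [ 0.8 -0.8  0.7] q6 1.37
shift [-0.0224  0.1039  0.0671] rot [-0.002  0.016 -0.004]
```

Call:
apply_moves(rot=[[0,0.016,0],[0,0,0],[0,0,0],[0,0,0],[0,0,0]], xyz=[[-0.006,0.032,0],[-0.006,0.032,0],[-0.006,0.032,0.02],[0,0,0.02],[0,0,0]], jaw=[255,255,255,255,255])

```text
t: 13.43
tool_pos: [0.5316, -0.172, 0.2187]
orientation: [-3.139, 0.008, 0.015]
wrist_force: [0.0, 1.2, -0.4]
grip_width: 0.0007
```

```bash
python3 go.py .530 -.1685 .088 .026;python3 - <<'E'
from h import *
o=get_obs();d=imaging.read_camera("wrist");im=d["pixels"][:,:,::-1].copy()
for X,c in [((.5715,-.1685,.102),(0,0,255)),((.590,-.168,.064),(255,0,255)),((.624,-.1672,.06),(0,255,255))]:
    p=wproj(d,o,X);print(p);cv2.circle(im,(int(p[0]),int(p[1])),2,c,-1)
cv2.imwrite("pics/w7.png",im)
E
```

```text
[ 0.5316 -0.172   0.2187] [-3.139  0.008  0.015] F [ 0.   1.2 -0.4] q6 1.18
shift [-0.0005 -0.0031  0.1307] rot [-0.003  0.008 -0.011]
(np.float64(321.9054631619421), np.float64(187.8214708319772))
(np.float64(321.9878467078011), np.float64(161.05938528182182))
(np.float64(321.70714215055455), np.float64(123.2996122818507))
```

View pics/w7.png

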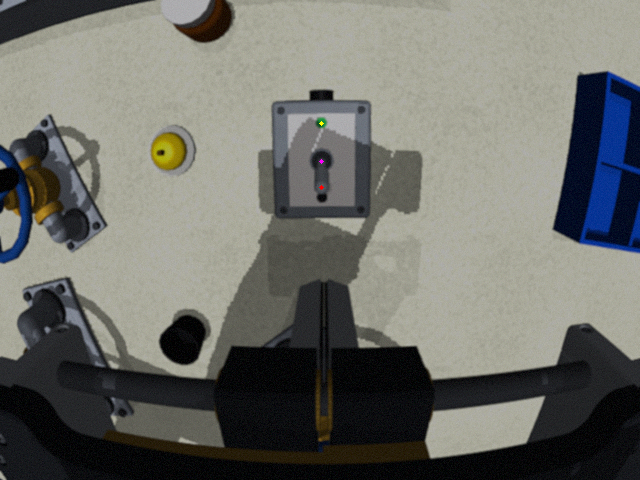

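The green dot (321,123), pivot (321,161) and tip (321,187) all fall on my predictions. I'll descend on the off side.

Call:
apply_moves(rot=[[0,0.008,0],[0,0,0],[0,0,0],[0,0,0],[0,0,0],[0,0,0]], xyz=[[-0.001,-0.003,0.03],[0,0,0.035],[0,0,0.03],[0,0,0.02],[0,0,0.005],[0,0,0]], jaw=[255,255,255,255,255,255])

```text
t: 13.98
tool_pos: [0.5337, -0.1652, 0.1004]
orientation: [-3.141, -0.006, 0.021]
wrist_force: [-0.1, 0.3, 0.2]
grip_width: 0.0002
```

```bash
python3 go.py .585 -.1685 .088 .026
```

```text
[ 0.5337 -0.1652  0.1004] [-3.141 -0.006  0.021] F [-0.1  0.3  0.2] q6 1.18
shift [0.0511 0.0044 0.0127] rot [-0.    -0.006 -0.005]
```

Call:
apply_moves(rot=[[0,0,0],[0,0,0],[0,0,0],[0,0,0],[0,0,0],[0,0,0],[0,0,0],[0,0,0]], xyz=[[0,0.003,0.012],[0.008,0,0],[0.008,0,0],[0.008,0,0],[0.008,0,0],[0.008,0,0],[0.008,0,0],[0,0,0]], jaw=[255,255,255,255,255,255,255,255])

```text
t: 14.65
tool_pos: [0.5893, -0.1677, 0.096]
orientation: [3.137, -0.016, 0.023]
wrist_force: [-0.2, -0.1, -1.4]
grip_width: 0.0004
```

```bash
python3 go.py .585 -.1685 .088 .026;python3 - <<'E'
from h import *
d=imaging.read_camera("side");cv2.imwrite("pics/s8.png",cv2.resize(d["pixels"][150:250,270:400,::-1],None,fx=5,fy=5))
E
```

```text
[ 0.5893 -0.1677  0.096 ] [ 3.137 -0.016  0.023] F [-0.2 -0.1 -1.4] q6 1.21
shift [-0.0045  0.0007  0.0079] rot [ 0.005 -0.016 -0.003]
```

View pics/s8.png

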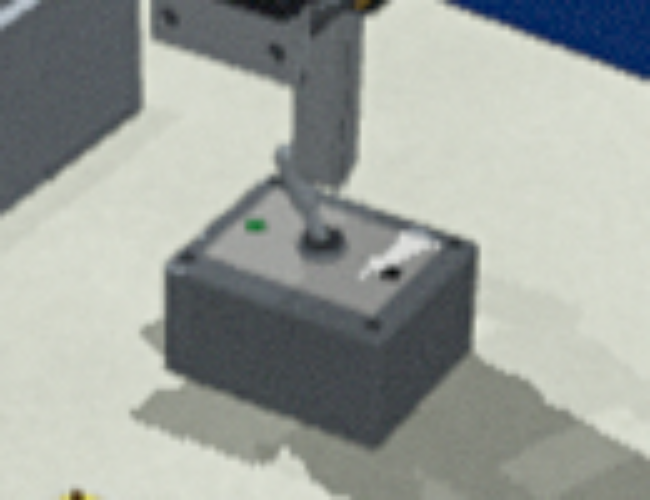

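The toggle has gone over to the green dot, with its tip at (283,155) in the crop. I'll back away from it and rise.

Call:
apply_moves(rot=[[0,0,0],[0,0,0],[0,0,0],[0,0,0],[0,0,0],[0,0,0],[0,0,0],[0,0,0],[0,0,0]], xyz=[[-0.015,0,0],[-0.015,0,0],[0,0,-0.03],[0,0,-0.035],[0,0,-0.035],[0,0,-0.035],[0,0,-0.035],[0,0,0],[0,0,0]], jaw=[255,255,255,255,255,255,255,255,255])

```text
t: 15.45
tool_pos: [0.5516, -0.1674, 0.2753]
orientation: [3.136, -0.018, 0.024]
wrist_force: [-0.3, 0.2, -1.4]
grip_width: 0.0003
```

```bash
python3 - <<'E'
from h import *
o=get_obs();print(np.round(o["tool_pos"],4),np.round(o["wrist_force"],1))
T=imaging.read_camera("top");S=imaging.read_camera("side")
cv2.imwrite("pics/t9.png",T["pixels"][:,:,::-1]);cv2.imwrite("pics/s9.png",cv2.resize(S["pixels"][150:350,170:400,::-1],None,fx=3,fy=3))
cv2.imwrite("pics/tc9.png",cv2.resize(T["pixels"][165:260,170:260,::-1],None,fx=6,fy=6))
for a in (288,293,298,303,308):
    X=[.5685+.058*np.cos(np.radians(a)),.1725+.058*np.sin(np.radians(a))]
    print(a,(proj(T,[*X,.185])-[170,165])*6,(proj(S,[*X,.159])-[170,150])*3)
E
```

```text
[ 0.5516 -0.1674  0.2753] [-0.3  0.2 -1.4]
288 [409.27982562 144.66217076] [230.06626752 243.50213406]
293 [403.40178366 129.44309351] [221.60257739 242.256096  ]
298 [396.18810617 114.82985951] [212.92396659 241.47619452]
303 [387.69573649 100.93110788] [204.08718414 241.16670254]
308 [377.99087217  87.84974863] [195.14969246 241.32935201]
```

View pics/t9.png

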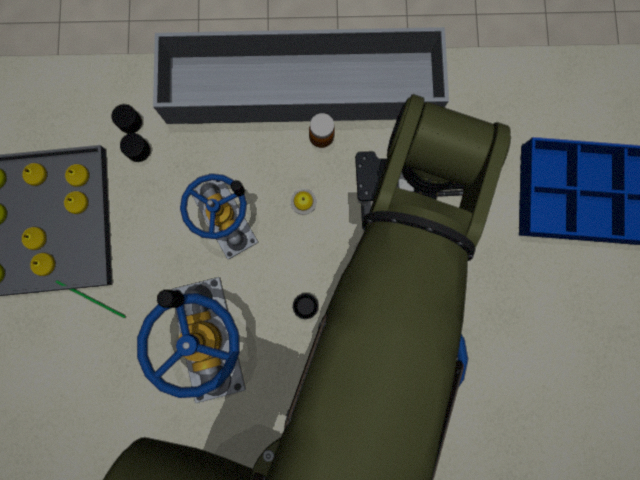

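View pics/s9.png

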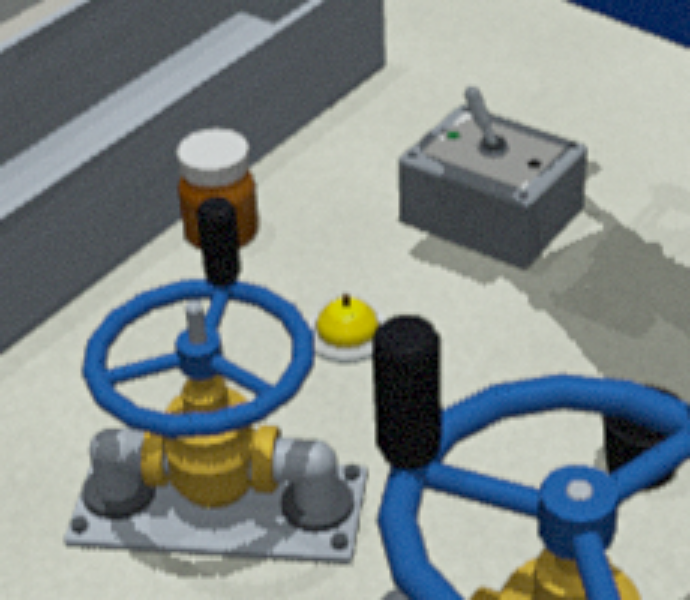

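View pics/tc9.png

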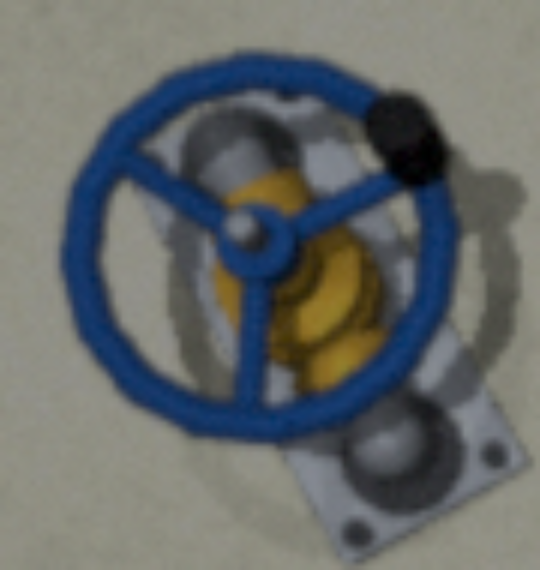

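```bash
python3 -c "
from bench import ctrl
print(ctrl.job_done())"
```

```text
the job is handed in; nothing more can be done
None
```

The rinse line job is done and handed in at about 15.5 s of the 67 s allowed. No verdict was reported.

- **Valve:** I cranked the smallest valve's wheel open about 1.5 turns. The grip slipped out of the fingers once, at what turned out to be the stop, so I took hold of it again. I then confirmed the stop at about 28°: the grip moved only 0.3° under a 33 N push. Backing off went about 3° too far, which I corrected, and the hand let go at 297°, 90.7° back from the stop.
- **Toggle:** I pushed it over with closed fingers. The side camera shows it leaning to the green dot after the arm had moved clear.
- **Last checks:** The gripper is shut, in free air, at z = 0.275 m. The dish, jar and lens cap look unmoved.
- **What disagreed:** After release the cameras put the grip at about 294–298°, against 297° from the arm. That makes the back-off 90° give or take about 4°. The wrist force still read −1.4 N in z with nothing touching the tool. I took that as a sensor offset.

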